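# Tidy the bar corner and hold the muddler ready over the glass

## Robot

A 6-joint arm with a two-finger parallel gripper is mounted at the origin on a cart in front of the work surface, level with it; the furniture and walls round the work are solid. World frame = base frame: x ahead of the robot, y to its left, z up, the work surface at z = 0. Lengths are in m, angles in rad, forces in N, time in s.
With the tool pointing down it reaches from about 0.25 to 0.725 m from the base axis. Payload 4 kg.
Tool frame: the origin (TCP) lies between the finger pads; the fingertips stand 8 mm ahead of it and the grasp point (between the pads) lies 11 mm behind it; z points along the fingers, y is the direction in which the jaws open and shut (so a half turn about z gives the same grasp; the last joint's range is limited). The gripper opens to 85 mm and grips with 20 to 120 N. Pads are 22 mm wide; open, the fingers measure 114 mm over their backs; the gripper's body (76 mm by 85 mm) begins 54 mm behind the grasp point. The pads swing forward as they close: fully open they stand 13 mm farther back than shut.
Start: joints at [1.338, 0.241, 0.005, 1.335, 0, 1.571], TCP at [0.115, 0.487, 0.239] pointing down, gripper open.
Joint ranges: [-2.72, 2.72], [-1.05, 1.87], [-1.09, 1.28], [-1.99, 2.15], [-1.42, 1.44], [-3.14, 3.14]. Speed limits (rad/s): [2.79, 2.79, 3.14, 3.14, 3.14, 3.14].

## Interface

Orientations are given as a unit quaternion [x, y, z, w].
In Python, from workcell import * gives the robot as it stands.
- The arm moves only by the tool send_rows, never from a script. Its argument "increments" is a list that holds one entry, the list of rows, each a list of 6 numbers: the shift along the tool's x, y, z in units of 50 mm (1.0 is 50 mm), then the turn, a rotation vector about the tool's x, y, z in units of 10 degrees (1.0 is 10 degrees). In form: [[[x, y, z, ax, ay, az], ...]]. A call has 1 to 8 rows; each row shifts and turns the commanded pose from where the row before left it, along the tool's axes as they then stand; what a row does not reach is not made up. A row lasts 1/8 s, in which the tool goes at most 62.5 mm and 10.7 degrees, less where a joint would pass 70% of its speed; a pose out of reach is approached as far as the arm can. A call with a number of a shift or a turn outside -1 to 1 is refused whole. A call with a gripper value outside its range is refused whole. "grip" is the closure, from 0 (fully open) to 1 (shut), set as the call begins (left out, the last holds). The fingers move at their own pace and stop on an object; the grip force is fixed at half the most. Time passes only in rows, so rows that do not move let the fingers close. It gives the time, the measured TCP pose, the force and the opening at its end, in the units of the state.
- get_obs(): the state, without advancing time (a new reading comes with each control period).
- camera(name): name is "scene" or "top"; returns a dict with "color" (480x640x3 uint8, red, green, blue), "z_map" (480x640 float32, m along the optical axis (not along the pixel's ray), 0 where there is no reading), "intrinsics" (3x3 intrinsics, pixels), "pose" (4x4, takes a point from camera to world coordinates). Camera axes: x right, y down, z forward; pixel columns grow to the right and rows downward; lengths in m; the calibration is good to about 2 mm. A picture is of the moment at which its call begins.
- job_done(): hands the job in, once; it reports no verdict.
The state is a dict: "clock": time; "joint_pos": joint angles; "joint_vel": joint speeds; "tau": joint torques, N m; "eef_pos": TCP position; "tool_rot": TCP orientation; "ft_force": force on the tool from outside, world axes, zero at the start; "ft_torque": the same for the moment, N m; "grip_width": finger opening in m.
Only numpy, scipy, OpenCV 4.12 (cv2) and the standard library are available. Lean on these libraries where they do the work, as an engineer would, in place of code of your own. Each camera call takes 0.05 s, during which the arm holds its last target.

## Task

Get the bar corner ready for mixing a drink: first put the lemon into the oval dish and the spoon into the wooden tray. Then draw the muddler (the long plain rod, not the shorter tool with the ribbed pointed head) out of its slanted stand, turn it upright with the foot that was in the socket pointing down, and finish while still holding it so, steadily, its foot centred just above the mouth of the tumbler without touching the glass. Leave the glass, the other tool and everything else where they stand.

Things in the scene. Friction and masses are not known exactly. Their poses are not given: they have to be found in the camera images.
- lemon_centre (a point): centre of a lemon, an egg shape 71 mm long (its x axis), 53 mm wide (y) and 51 mm high, lying on the worktop with its long axis level; 85 g
- spoon_centre (a point): centre (half-way up) of a pale metal spoon lying flat on the worktop, 136 mm long along its y axis; to the touch it is a bar 16 mm wide (x) and 10 mm thick (z) along its whole length; 50 g
- dish: glazed white oval dish with a scalloped rim, 180 mm long along its y axis, 112 mm wide (x), rim 40 to 49 mm high, fixed to the worktop; origin at the centre of its underside; the hollow floor at the middle is 15 to 20 mm above the worktop
- tray: low open rectangular tray of light wood, fixed to the worktop, outside 185 mm long (its y axis), 105 mm wide (x), 24 mm high, walls and floor 5 mm thick; origin at the centre of its underside
- stand: dark wooden tool stand fixed to the worktop, base 150 mm (x) by 178 mm (y); it carries a slanted block with two round blind sockets, 27 mm across and 55 mm deep, whose axes lie at y = +40 and y = -40 mm of the stand and lean 32 degrees from the vertical towards the stand's -x (towards the robot); origin at the centre of its underside. Socket mouths at x = -37 mm, z = 85 mm, bottoms at x = -8 mm, z = 38 mm in the stand's frame
- muddler_centre (a point): centre of the muddler, a plain turned wooden rod 187 mm long, 25 mm across at both ends and a little slimmer between; its y axis runs along the rod from the foot (in the socket at the start) to the free top end, 93.5 mm each way. It stands loosely in one of the two sockets (either one), about 132 mm of it sticking out, with some play, so that it leans about 40 degrees from the vertical; 80 g
- muddler_foot (a point): centre of the muddler's foot end, the end that is in the socket at the start; same axes as muddler_centre
- reamer_centre (a point): middle of the other tool, to be left alone, in the other socket: a light wooden citrus reamer, 149 mm long, handle 18 to 24 mm thick, with a ribbed pointed head 37 mm across at its top; y axis along it towards the pointed head
- tumbler_mouth (a point): centre of the mouth of a plain clear glass tumbler, loose, 80 mm across and 88 mm high, its rim at this height; inside width at the mouth about 70 mm
- jigger: bystander: steel double jigger 43 mm across, 70 mm high; origin at the centre of its underside
- egg_cup: bystander, fixed: plated egg cup 46 mm across, 60 mm high; origin at the centre of its underside
- cork: bystander: wine cork on end, 23 mm across, 44 mm high; origin at the centre of its underside
Mind the look-alikes: they are no part of the job. Leave any blue look-alike of the part that bears muddler_centre alone.

How it is judged:
By the outcome, as a careful person would: the job done as asked, in the order asked, and still so for the second after the job is handed in, while the arm keeps its last pose, push and grip.
It also fails if it takes over 72 s, if anything falls off the work surface, if the arm or the gripper's body presses on something with over 40 N, if the wrist force passes 120 N, or if a joint passes its speed limit or range.

## Working session

There is one attempt and no reset: what is moved stays moved. The work goes in short steps, Python scripts to look and compute and a tool call to move; the robot and the scene stay as the last step left them, time stands still between calls to the robot, and variables do not carry over. Pictures are saved under pics/ and viewed, and the job is handed in when it is done.

Besides the shell and the picture viewer there is one more tool, called after "Emit:" as a command line: name --argument value ..., lists and objects as JSON in quotes. send_rows: Moves the arm, as the interface text tells. Its arguments: {"type":"object","properties":{"increments":{"type":"array"},"grip":{"type":"number"}},"required":["increments"]}

```bash
ls; mkdir -p pics
python3 - <<'E'
from workcell import *
import cv2,numpy as np
o=get_obs();print(o)
for n in("scene","top"):
    c=camera(n);cv2.imwrite(f"pics/{n}0.png",c["color"][:,:,::-1]);np.savez(f"{n}0.npz",**c);print(c["intrinsics"],c["pose"])
E
```

```text
pics
{'clock': 0.0, 'joint_pos': array([1.33800520e+00, 2.41384063e-01, 3.71457929e-03, 1.33521638e+00,
       2.74212599e-05, 1.57079959e+00]), 'joint_vel': array([ 4.60464383e-04,  9.85324259e-04,  4.88654195e-04, -7.59241982e-05,
       -1.05730037e-03, -7.26432510e-05]), 'tau': array([-7.90038903e-04, -3.72317398e+01,  2.52408278e+01,  1.69460918e-02,
       -5.22880896e-05,  2.11317300e-06]), 'eef_pos': array([0.11519465, 0.48590514, 0.23842372]), 'tool_rot': array([ 1.16134491e-01,  9.93232948e-01, -1.03610896e-03, -1.34948382e-04]), 'ft_force': array([ 0.38789093, -1.01460267,  0.0491585 ]), 'ft_torque': array([-0.01230926,  0.01377467,  0.00942734]), 'grip_width': 0.08543259741018731}
[[518.3152076    0.         318.38963437]
 [  0.         518.3152076  228.73243412]
 [  0.           0.           1.        ]] [[ 0.5198263  -0.33782348  0.78463744 -0.62178241]
 [-0.85408014 -0.22498426  0.46896609 -0.82062175]
 [ 0.01810332 -0.91392417 -0.40548106  0.71261562]
 [ 0.          0.          0.          1.        ]]
[[564.15156125   0.         326.94768171]
 [  0.         564.15156125 241.28757869]
 [  0.           0.           1.        ]] [[-0.01551796 -0.98250928  0.18556592  0.18079333]
 [-0.99835903  0.02545642  0.05129538 -0.24935293]
 [-0.05512203 -0.18446541 -0.98129204  1.98421815]
 [ 0.          0.          0.          1.        ]]
```

View pics/scene0.png

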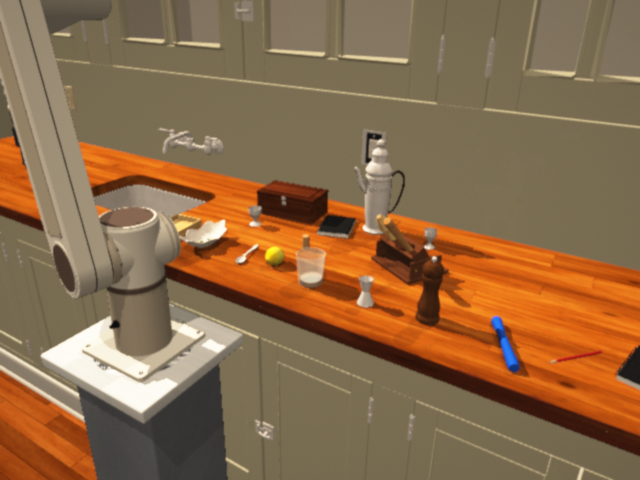

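View pics/top0.png

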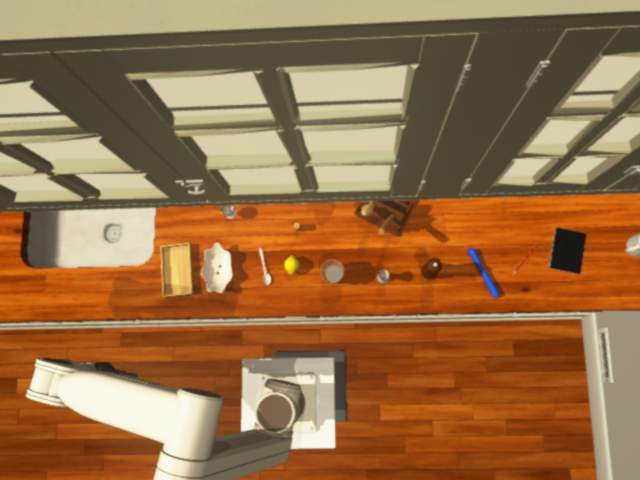

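The top view shows, left to right, the tray (176,270), dish (217,268), spoon (265,267), lemon (292,265), tumbler (332,271), jigger (383,276) and stand (385,215). A blue look-alike sits at (485,273). I'll enlarge both views.

Run:
```python
import cv2
a=cv2.imread("pics/top0.png")[195:305,150:450];cv2.imwrite("pics/topc.png",cv2.resize(a,None,fx=2.66,fy=2.66,interpolation=cv2.INTER_CUBIC))
a=cv2.imread("pics/scene0.png")[190:320,150:460];cv2.imwrite("pics/scenec.png",cv2.resize(a,None,fx=2.5,fy=2.5,interpolation=cv2.INTER_CUBIC))
a=cv2.imread("pics/scene0.png")[200:290,350:450];cv2.imwrite("pics/standc.png",cv2.resize(a,None,fx=6,fy=6,interpolation=cv2.INTER_CUBIC))
a=cv2.imread("pics/top0.png")[190:245,345:425];cv2.imwrite("pics/standt.png",cv2.resize(a,None,fx=8,fy=8,interpolation=cv2.INTER_CUBIC))
```

```text
(no output)
```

View pics/topc.png

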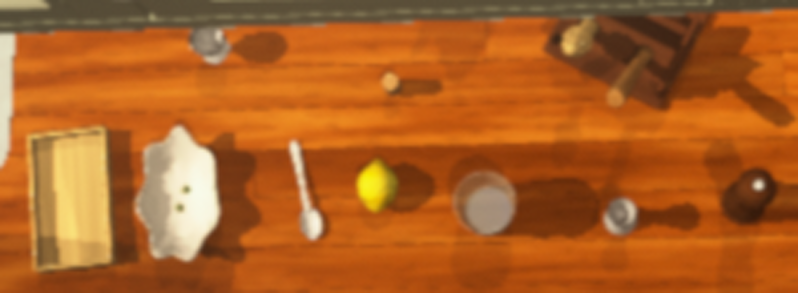

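View pics/scenec.png

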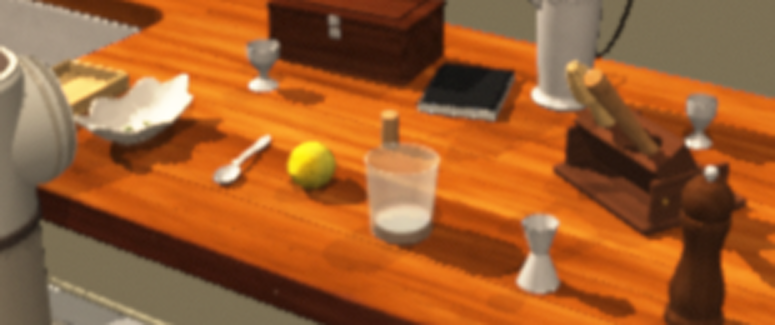

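View pics/standc.png

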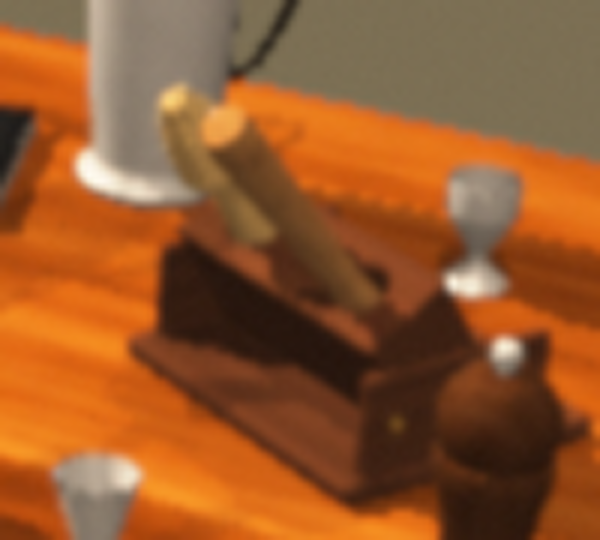

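View pics/standt.png

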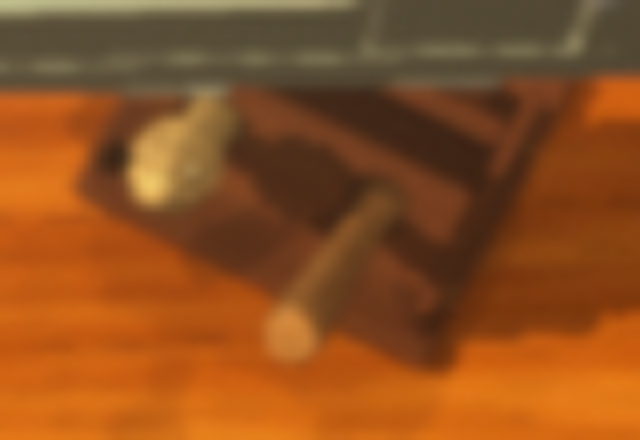

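Candidates for the muddler:
- **Plain rod**, end face at top (381,232) and scene (387,221): long, plain and brown. This is the muddler, in the socket on the right.
- **Pale tool**, top (365,211) and scene (379,217): knobbly ribbed head, so the reamer.
- **Blue rod**, top (485,273): lies on the worktop, so it's the look-alike.

The enlarged crops above confirm this. Next I'll measure.

```bash
cat > h.py <<'E'
import numpy as np,cv2
def load(n): 
    d=np.load(n+".npz"); return {k:d[k] for k in d}
def cloud(c):
    K,P=c["intrinsics"],c["pose"];z=c["z_map"];v,u=np.mgrid[0:480,0:640]
    p=np.stack([(u-K[0,2])/K[0,0]*z,(v-K[1,2])/K[1,1]*z,z],-1)
    w=p@P[:3,:3].T+P[:3,3]; w[z==0]=np.nan; return w
def ray(c,u,v):
    K,P=c["intrinsics"],c["pose"]; d=P[:3,:3]@np.array([(u-K[0,2])/K[0,0],(v-K[1,2])/K[1,1],1]); return P[:3,3],d/np.linalg.norm(d)
def plane(c,u,v,h):
    o,d=ray(c,u,v); return o+d*(h-o[2])/d[2]
def tri(r1,r2):
    (o1,d1),(o2,d2)=r1,r2
    A=np.stack([d1,-d2],1); s=np.linalg.lstsq(A,o2-o1,rcond=None)[0]
    a,b=o1+d1*s[0],o2+d2*s[1]; return (a+b)/2,np.linalg.norm(a-b)
E
python3 - <<'E'
from h import *
np.set_printoptions(precision=4,suppress=True)
t=load("top0");s=load("scene0");W=cloud(t);S=cloud(s)
for n,u,v in[("wood",320,240),("wood",250,300),("cab",250,205),("cab2",300,190),("cabtop",300,150),("edge",400,315)]:print(n,W[v,u])
r=W[195:305,150:450]
hsvt=cv2.cvtColor(t["color"],cv2.COLOR_RGB2HSV)
def comp(mask,x0,x1,y0,y1):
    m=np.zeros((480,640),np.uint8);m[y0:y1,x0:x1]=mask[y0:y1,x0:x1];n,l,st,c=cv2.connectedComponentsWithStats(m);i=1+np.argmax(st[1:,4]);return l==i,st[i],c[i]
H=W[:,:,2]
# lemon
for nm,mask,box in[("lemon",(hsvt[:,:,0]>22)&(hsvt[:,:,0]<34)&(hsvt[:,:,1]>150),(270,315,245,285)),("spoon",(hsvt[:,:,1]<130),(250,275,240,290)),("dish",(hsvt[:,:,1]<110),(198,240,235,300)),("jigger",hsvt[:,:,1]<120,(370,395,262,290)),("tray",(hsvt[:,:,0]>13)&(hsvt[:,:,1]<165)&(hsvt[:,:,2]>60),(155,196,236,302))]:
    m,st,c=comp(mask.astype(np.uint8),*box)
    pts=W[m];pts=pts[~np.isnan(pts[:,0])]
    rect=cv2.minAreaRect(np.argwhere(m)[:,::-1].astype(np.float32))
    print(nm,st,c,rect,"med",np.median(pts,0),"max z",np.percentile(pts[:,2],[5,50,95]))
    b=cv2.boxPoints(rect); print([plane(t,*p,0.01 if nm!="lemon" else .025)[:2] for p in b])
print("scene depth lemon",S[257,274])
E
```

```text
wood [ 0.5606 -0.121   0.004 ]
wood [0.3514 0.1304 0.0009]
cab [0.6963 0.1325 0.0078]
cab2 [ 0.5819 -0.1087  0.5843]
cabtop [ 0.5813 -0.1393  0.8838]
edge [ 0.3298 -0.451  -0.75  ]
lemon [285 256  13  18 158] [290.6962 264.2848] ((290.7500305175781, 264.2500305175781), (12.727920532226562, 13.435027122497559), 45.0) med [ 0.4693 -0.02    0.0465] max z [0.0351 0.0465 0.0571]
[array([0.4721, 0.0149]), array([ 0.5053, -0.0189]), array([ 0.4724, -0.0506]), array([ 0.4394, -0.0169])]
spoon [259 248  13  37 171] [264.4678 268.6842] ((264.97998046875, 265.8599853515625), (37.052398681640625, 8.202439308166504), 81.8698959350586) med [0.4476 0.0795 0.0049] max z [-0.0046  0.0049  0.0138]
[array([0.5357, 0.1005]), array([0.5392, 0.0712]), array([0.4069, 0.0519]), array([0.4034, 0.0808])]
dish [ 201  242   32   51 1137] [216.9314 268.3087] ((216.5, 267.0), (50.0, 31.0), 90.0) med [0.4639 0.2468 0.0219] max z [0.0039 0.0219 0.0434]
[array([0.5633, 0.3092]), array([0.5604, 0.1961]), array([0.3802, 0.1932]), array([0.3825, 0.3044])]
jigger [377 270  13  13 128] [382.9766 275.9766] ((383.0, 276.0), (12.0, 12.0), 90.0) med [ 0.4208 -0.3396  0.0493] max z [0.0028 0.0493 0.0723]
[array([ 0.4469, -0.3207]), array([ 0.4459, -0.3627]), array([ 0.4036, -0.3612]), array([ 0.4046, -0.3194])]
tray [ 161  243   32   54 1510] [176.5073 269.6603] ((176.06036376953125, 269.52587890625), (52.027713775634766, 30.476728439331055), 86.633544921875) med [0.465  0.3968 0.0071] max z [-0.0027  0.0071  0.0252]
[array([0.5582, 0.4621]), array([0.5619, 0.3504]), array([0.3739, 0.3337]), array([0.3698, 0.4434])]
scene depth lemon [ 0.4476 -0.0356  0.0357]
```

Run:
```python
import cv2,numpy as np
def crop(src,x0,x1,y0,y1,f):
    a=cv2.imread(src)[y0:y1,x0:x1];a=cv2.resize(a,None,fx=f,fy=f,interpolation=cv2.INTER_CUBIC)
    a=cv2.normalize(a,None,0,255,cv2.NORM_MINMAX)
    for x in range(x0,x1,10):cv2.line(a,((x-x0)*f,0),((x-x0)*f,6),(255,255,255),1);cv2.putText(a,str(x),((x-x0)*f,18),0,.35,(255,255,255))
    for y in range(y0,y1,10):cv2.line(a,(0,(y-y0)*f),(6,(y-y0)*f),(255,255,255),1);cv2.putText(a,str(y),(8,(y-y0)*f+4),0,.35,(255,255,255))
    return a
A=crop("pics/top0.png",310,360,250,300,8);B=crop("pics/scene0.png",290,340,242,292,8)
C=crop("pics/scene0.png",375,425,210,260,8)[:400];D=crop("pics/top0.png",355,405,200,250,8)
cv2.imwrite("pics/glass.png",np.hstack([A,B]));cv2.imwrite("pics/rod.png",np.hstack([D,C]))
```

```text
(no output)
```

View pics/glass.png

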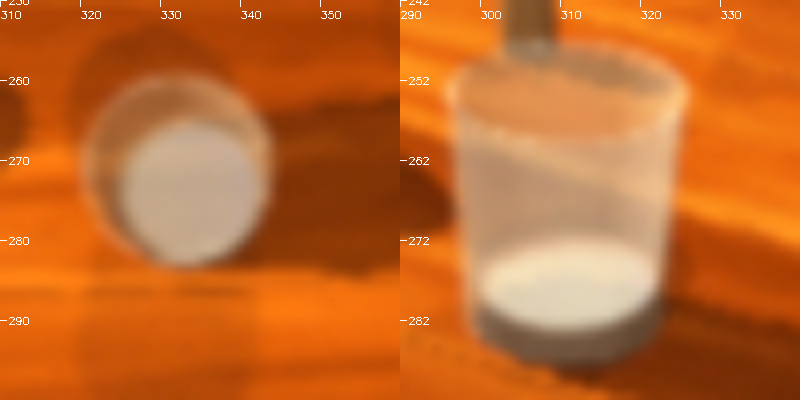

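View pics/rod.png

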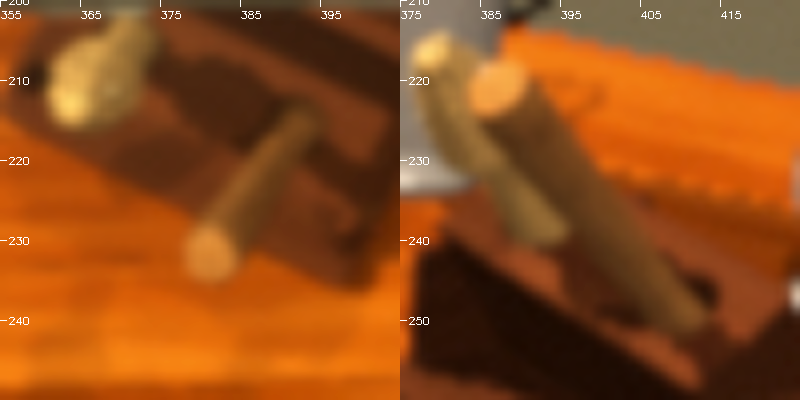

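```bash
python3 - <<'E'
from h import *
np.set_printoptions(precision=4,suppress=True)
t=load("top0");s=load("scene0");W=cloud(t);S=cloud(s)
print("rim",plane(t,331.6,270.2,.088),plane(s,310.5,253,.088),tri(ray(t,331.6,270.2),ray(s,310.5,253)))
E,e=tri(ray(t,380.75,231.1),ray(s,386.75,220.5));print("rod end",E,e, W[231,381],S[220,387],S[221,387])
n1=np.cross(ray(t,380.75,231.1)[1],ray(t,391.5,214.25)[1]);n2=np.cross(ray(s,386.75,220.5)[1],ray(s,410.1,248.25)[1])
d=np.cross(n1,n2);d/=np.linalg.norm(d);d*=np.sign(d[2]);print("dir up",d,"lean",np.degrees(np.arccos(d[2])),"az",np.degrees(np.arctan2(d[1],d[0])),"foot",E-.187*d)
for (u,v) in[(383,228),(386,223),(389,218)]:print(W[v,u])
for (u,v) in[(392,227),(397,233),(402,239),(406,244)]:print(S[v,u])
print("lemon",tri(ray(t,291.2,264.2),ray(s,274,256.5)),plane(t,291.2,264.2,.027),plane(s,274,256.5,.027))
h=cv2.cvtColor(s["color"],cv2.COLOR_RGB2HSV);m=((h[:,:,0]>22)&(h[:,:,0]<36)&(h[:,:,1]>150)).astype(np.uint8);m[:, :255]=0;m[:,295:]=0;m[:235]=0;m[280:]=0
ys,xs=np.nonzero(m);print("lemon px",xs.min(),xs.max(),ys.min(),ys.max(),xs.mean(),ys.mean())
print("dish",plane(t,216.5,267,.043)); print("tray",plane(t,176.1,269.5,.018))
for w in((264.98,265.86),):print("spoon",plane(t,*w,.008))
E
python3 - <<'E'
import cv2,numpy as np
def crop(src,x0,x1,y0,y1,f):
    a=cv2.imread(src)[y0:y1,x0:x1];a=cv2.resize(a,None,fx=f,fy=f,interpolation=cv2.INTER_CUBIC)
    for x in range(x0,x1,10):cv2.line(a,((x-x0)*f,0),((x-x0)*f,6),(255,255,255),1);cv2.putText(a,str(x),((x-x0)*f,18),0,.35,(255,255,255))
    for y in range(y0,y1,10):cv2.line(a,(0,(y-y0)*f),(6,(y-y0)*f),(255,255,255),1);cv2.putText(a,str(y),(8,(y-y0)*f+4),0,.35,(255,255,255))
    return a
cv2.imwrite("pics/left.png",crop("pics/top0.png",155,305,235,305,5))
E
```

```text
rim [ 0.4392 -0.1645  0.088 ] [ 0.4378 -0.1641  0.088 ] (array([ 0.439 , -0.164 ,  0.0875]), np.float64(0.001050403795748292))
rod end [ 0.5503 -0.33    0.1824] 0.001412311471764592 [ 0.5501 -0.3313  0.1865] [ 0.548  -0.3309  0.1848] [ 0.5439 -0.3328  0.1838]
dir up [-0.5805  0.3184  0.7494] lean 41.46211957924837 az 151.25571576384925 foot [ 0.6589 -0.3896  0.0422]
[ 0.5583 -0.3377  0.194 ]
[ 0.5858 -0.3508  0.1427]
[ 0.6079 -0.3627  0.1196]
[ 0.5542 -0.3439  0.1656]
[ 0.567  -0.3544  0.146 ]
[ 0.5863 -0.3626  0.1229]
[ 0.6004 -0.3701  0.1043]
lemon (array([ 0.4723, -0.0185,  0.0219]), np.float64(0.0017153185128049872)) [ 0.4721 -0.0197  0.027 ] [ 0.4638 -0.0236  0.027 ]
lemon px 265 282 247 263 274.2307692307692 254.25480769230768
dish [0.466  0.2423 0.043 ]
tray [0.4641 0.3945 0.018 ]
spoon [0.4712 0.0764 0.008 ]
```

View pics/left.png

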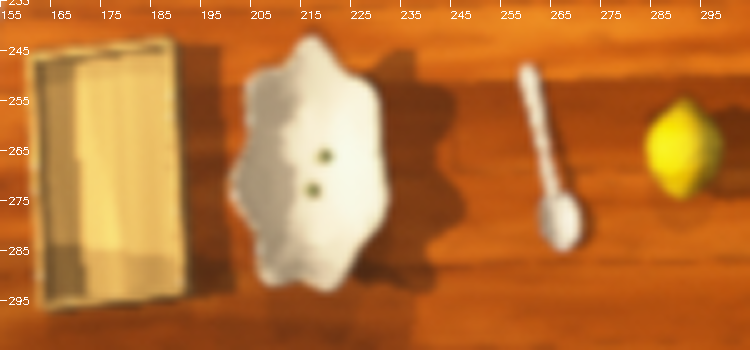

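The crops confirm the muddler. Its free end is near (0.550,-0.330,0.183), its up direction is (-0.58,0.32,0.75), and the tumbler rim is at (0.439,-0.164). I'll do the lemon first.

Emit:
send_rows --increments '[[[0, 0, 0, 0, 0, -0.665], [0, 0, 0, 0, 0, -0.665], [-0.6, -0.84, 0, 0, 0, 0], [-0.6, -0.84, 0, 0, 0, 0], [-0.6, -0.84, 0, 0, 0, 0], [-0.6, -0.84, 0, 0, 0, 0], [-0.6, -0.84, 0, 0, 0, 0], [-0.6, -0.84, 0, 0, 0, 0]]]' --grip 0

```text
clock: 1.1
eef_pos: [0.2957, 0.2328, 0.2391]
tool_rot: [0.0, 1.0, -0.0, -0.0]
ft_force: [1.6, 0.2, -0.3]
grip_width: 0.0854
```

Emit:
send_rows --increments '[[[-0.6, -0.84, 0, 0, 0, 0], [-0.6, -0.84, 0, 0, 0, 0], [-0.6, -0.84, 0, 0, 0, 0], [-0.6, -0.84, 0, 0, 0, 0], [-0.6, -0.84, 0.4, 0, 0, 0], [-0.54, -0.88, 0.4, 0, 0, 0], [0, 0, 0.4, 0, 0, 0], [0, 0, 0, 0, 0, 0]]]'

```text
clock: 2.1
eef_pos: [0.4703, -0.0203, 0.1773]
tool_rot: [0.001, 1.0, 0.0, -0.003]
ft_force: [0.0, 0.0, -0.3]
grip_width: 0.0854
```

Emit:
send_rows --increments '[[[-0.03, 0, 0.7, 0, 0, 0], [0, 0, 0.7, 0, 0, 0], [0, 0, 0.7, 0, 0, 0], [0, 0, 0.6, 0, 0, 0], [0, 0, 0.4, 0, 0, 0], [0, 0, 0.16, 0, 0, 0], [0, 0, 0, 0, 0, 0]]]'

```text
clock: 2.98
eef_pos: [0.4737, -0.0193, 0.0167]
tool_rot: [-0.0, 1.0, -0.0, 0.0]
ft_force: [0.4, 0.1, 0.2]
grip_width: 0.0851
```

Emit:
send_rows --increments '[[[0, 0, 0, 0, 0, 0], [0, 0, 0, 0, 0, 0], [0, 0, 0, 0, 0, 0], [0, 0, 0, 0, 0, 0], [0, 0, 0, 0, 0, 0], [0, 0, 0, 0, 0, 0]]]' --grip 1

```text
clock: 3.72
eef_pos: [0.4744, -0.0197, 0.0179]
tool_rot: [0.0, 1.0, 0.0, 0.001]
ft_force: [-1.5, 0.7, 8.0]
grip_width: 0.049
```

Emit:
send_rows --increments '[[[0, 0, -0.2, 0, 0, 0], [0, 0, -0.5, 0, 0, 0], [0, 0, -0.6, 0, 0, 0], [0, 0, -0.6, 0, 0, 0], [0, 0, -0.4, 0, 0, 0], [0, 0, 0, 0, 0, 0]]]'

```text
clock: 4.47
eef_pos: [0.475, -0.0198, 0.1333]
tool_rot: [0.0, 1.0, -0.0, 0.002]
ft_force: [0.2, -0.3, -1.0]
grip_width: 0.0491
```

```bash
cat >> h.py <<'E'
def snap(n,x0,x1,y0,y1,f,out):
    from workcell import camera
    c=camera(n);np.savez(out+".npz",**c);a=np.ascontiguousarray(c["color"][y0:y1,x0:x1,::-1]);a=cv2.resize(a,None,fx=f,fy=f,interpolation=cv2.INTER_CUBIC)
    for x in range(x0,x1,10):cv2.line(a,((x-x0)*f,0),((x-x0)*f,6),(255,255,255),1);cv2.putText(a,str(x),((x-x0)*f,18),0,.35,(255,255,255))
    for y in range(y0,y1,10):cv2.line(a,(0,(y-y0)*f),(6,(y-y0)*f),(255,255,255),1);cv2.putText(a,str(y),(8,(y-y0)*f+4),0,.35,(255,255,255))
    cv2.imwrite("pics/"+out+".png",a);return c
E
python3 - <<'E'
from h import *;from workcell import *
snap("scene",200,360,180,300,5,"s1");o=get_obs();print(o["eef_pos"],o["grip_width"],o["ft_force"],o["clock"])
E
```

```text
[ 0.47395163 -0.01978813  0.13196304] 0.04885764199591542 [-0.23828411  0.17444081 -1.84272759] 4.525
```

View pics/s1.png

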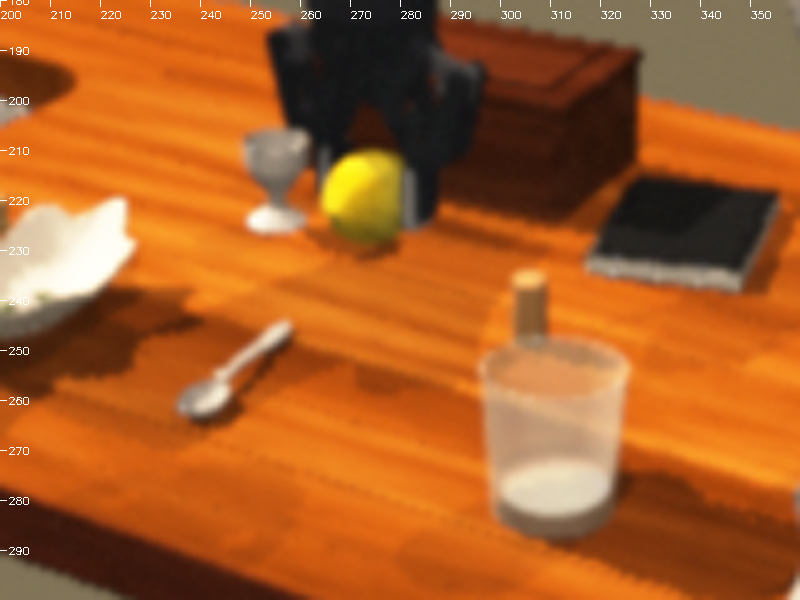

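The lemon is held between the pads at (270,218). Next I'll carry it over the dish.

Emit:
send_rows --increments '[[[0, 0.4, 0, 0, 0, 0], [0.04, 0.8, 0, 0, 0, 0], [0.04, 0.8, 0, 0, 0, 0], [0.04, 0.8, 0, 0, 0, 0], [0.04, 0.8, 0, 0, 0, 0], [0, 0.8, 0, 0, 0, 0], [0, 0.6, 0.2, 0, 0, 0], [0, 0.26, 0.3, 0, 0, 0]]]'

```text
clock: 5.52
eef_pos: [0.4652, 0.2445, 0.1048]
tool_rot: [-0.001, 1.0, -0.0, -0.0]
ft_force: [-0.5, 0.7, -1.2]
grip_width: 0.0489
```

Emit:
send_rows --increments '[[[0, 0, 0.4, 0, 0, 0], [0, 0, 0.4, 0, 0, 0], [0, 0, 0.14, 0, 0, 0], [0, 0, 0, 0, 0, 0]]]'

```text
clock: 6.02
eef_pos: [0.465, 0.2424, 0.0583]
tool_rot: [0.001, 1.0, -0.001, -0.001]
ft_force: [0.5, 0.1, -1.3]
grip_width: 0.0489
```

Emit:
send_rows --increments '[[[0, 0, 0.2, 0, 0, 0], [0, 0, 0, 0, 0, 0]]]'

```text
clock: 6.28
eef_pos: [0.4654, 0.243, 0.0489]
tool_rot: [0.0, 1.0, -0.0, -0.0]
ft_force: [-0.1, -0.2, -0.2]
grip_width: 0.049
```

Emit:
send_rows --increments '[[[0, 0, 0, 0, 0, 0], [0, 0, 0, 0, 0, 0], [0, 0, 0, 0, 0, 0], [0, 0, 0, 0, 0, 0]]]' --grip 0.25

```text
clock: 6.78
eef_pos: [0.4658, 0.2434, 0.0495]
tool_rot: [0.0, 1.0, 0.0, 0.0]
ft_force: [-0.6, -0.9, -1.5]
grip_width: 0.0641
```

Emit:
send_rows --increments '[[[0, 0, -0.3, 0, 0, 0], [0, 0, -0.6, 0, 0, 0], [0, 0, -0.8, 0, 0, 0], [0, 0, -0.8, 0, 0, -0.3], [0, -0.6, 0, 0, 0, -0.65], [0, -0.9, 0, 0, 0, 0], [0, -0.9, 0, 0, 0, 0], [0, 0, 0, 0, 0, 0]]]'

```text
clock: 7.78
eef_pos: [0.4825, 0.1222, 0.1755]
tool_rot: [-0.08, 0.997, -0.0, 0.001]
ft_force: [-0.3, 1.4, 1.3]
grip_width: 0.064
```

Run:
```python
from h import *;from workcell import *
snap("scene",160,320,190,300,5,"s2");snap("top",155,315,235,305,5,"t2");o=get_obs();print(o["eef_pos"],o["grip_width"],o["ft_force"],o["clock"])
```

```text
[0.48232526 0.12443307 0.17522537] 0.06416145719877181 [-0.18408891  0.46982641  0.38250115] 7.875
```

View pics/s2.png

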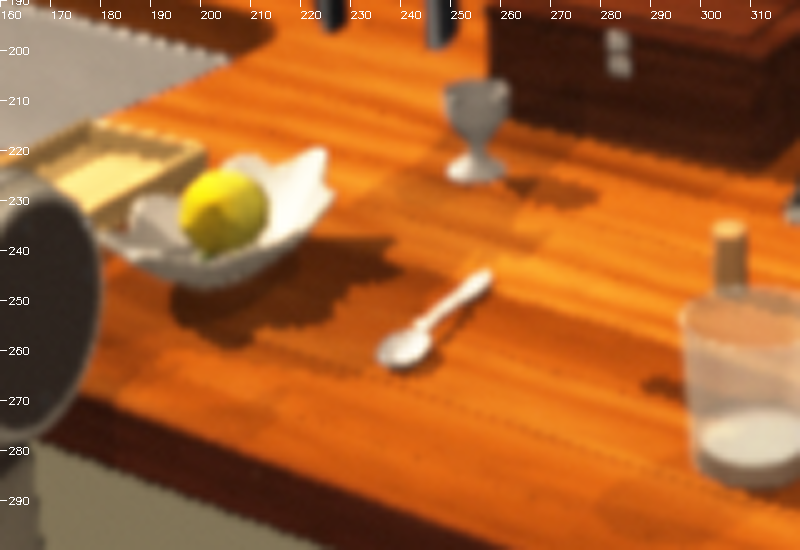

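View pics/t2.png

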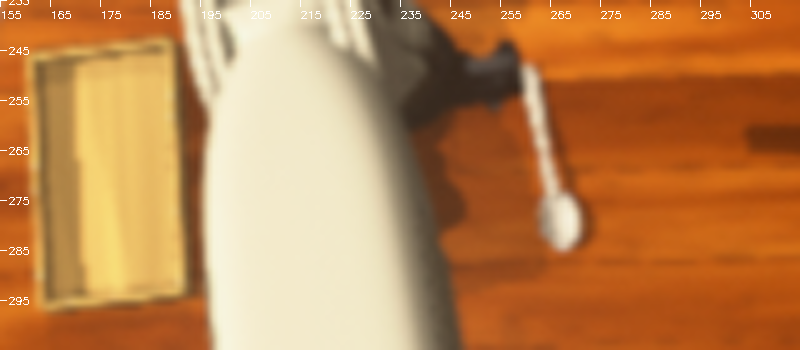

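The lemon is in the dish, at scene (202,230). The spoon comes next.

Emit:
send_rows --increments '[[[0.36, -0.81, 0, 0, 0, 0], [0, 0, 0.6, 0, 0, 0], [0, 0, 0.8, 0, 0, 0], [0, 0, 0.8, 0, 0, 0], [0, 0, 0.6, 0, 0, 0], [0, 0, 0.36, 0, 0, 0], [0, 0, 0.1, 0, 0, 0], [0, 0, 0, 0, 0, 0]]]' --grip 0.4

```text
clock: 8.88
eef_pos: [0.4712, 0.0824, 0.0116]
tool_rot: [-0.083, 0.997, 0.0, 0.0]
ft_force: [0.2, 0.4, 0.3]
grip_width: 0.0513
```

Run:
```python
from h import *;from workcell import *
snap("scene",200,300,200,290,6,"s3");o=get_obs();print(o["eef_pos"],o["grip_width"],o["ft_force"],o["clock"])
```

```text
[0.47163659 0.08233207 0.01204219] 0.051388630890853715 [-0.27520158  1.030735   -0.19901188] 8.925
```

View pics/s3.png

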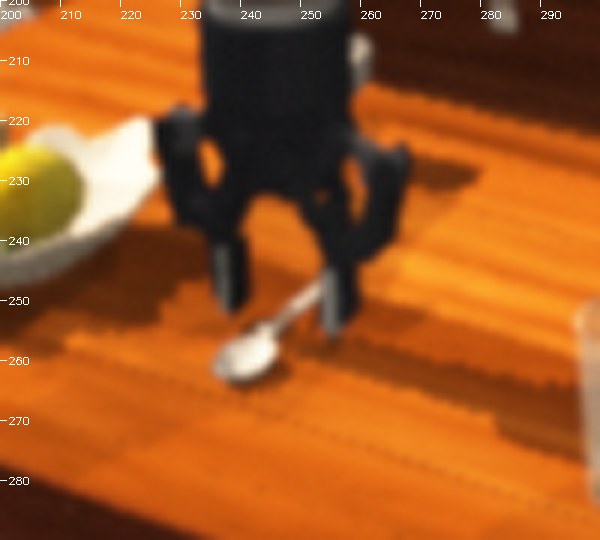

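The fingers, at (233,250) and (254,254), straddle the spoon handle, so I'll close.

Emit:
send_rows --increments '[[[0, 0, 0, 0, 0, 0], [0, 0, 0, 0, 0, 0], [0, 0, 0, 0, 0, 0], [0, 0, 0, 0, 0, 0], [0, 0, 0, 0, 0, 0], [0, 0, 0, 0, 0, 0]]]' --grip 1

```text
clock: 9.68
eef_pos: [0.4717, 0.0818, 0.0124]
tool_rot: [-0.083, 0.997, 0.0, 0.001]
ft_force: [-1.3, 0.3, 6.1]
grip_width: 0.0137
```

Emit:
send_rows --increments '[[[0, 0, -0.2, 0, 0, 0], [0, 0, -0.5, 0, 0, 0], [0, 0, -0.7, 0, 0, 0], [0, 0, -0.8, 0, 0, 0], [0, 0, -0.8, 0, 0, 0], [0, 0, 0, 0, 0, 0]]]'

```text
clock: 10.42
eef_pos: [0.4734, 0.082, 0.1652]
tool_rot: [-0.082, 0.997, 0.0, 0.004]
ft_force: [0.4, -0.8, -0.6]
grip_width: 0.014
```

Run:
```python
from h import *;from workcell import *
snap("scene",200,300,160,280,5,"s4");o=get_obs();print(o["eef_pos"],o["grip_width"],o["ft_force"],o["clock"])
```

```text
[0.47199595 0.08173393 0.16310178] 0.013739375353901654 [-0.2769292  -0.43003625 -0.54892839] 10.475
```

View pics/s4.png

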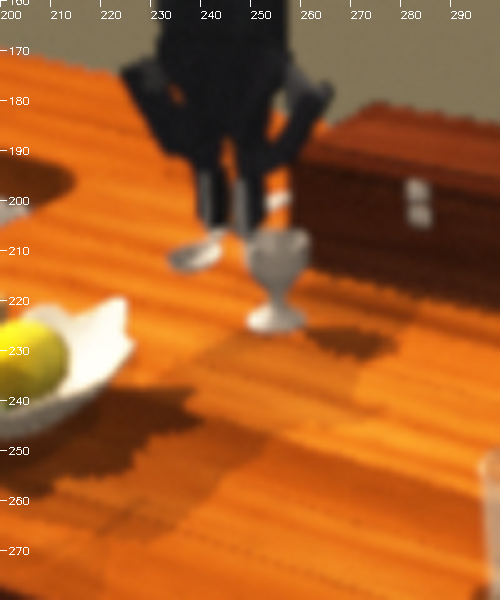

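Emit:
send_rows --increments '[[[-0.06, 0.4, 0, 0, 0, 0], [-0.1, 0.75, 0, 0, 0, 0], [-0.14, 0.9, 0, 0, 0, 0], [-0.12, 0.9, 0, 0, 0, 0], [-0.12, 0.9, 0, 0, 0, 0], [-0.12, 0.9, 0, 0, 0, 0], [-0.12, 0.9, 0, 0, 0, 0], [-0.08, 0.55, 0, 0, 0, 0.4]]]'

```text
clock: 11.48
eef_pos: [0.4611, 0.3958, 0.1591]
tool_rot: [-0.048, 0.999, -0.001, -0.001]
ft_force: [0.2, -0.2, -1.1]
grip_width: 0.0138
```

Emit:
send_rows --increments '[[[0, 0, 0.5, 0, 0, 0], [0, 0, 0.7, 0, 0, 0], [0, 0, 0.6, 0, 0, 0], [0, 0, 0.3, 0, 0, 0], [0, 0, 0, 0, 0, 0]]]'

```text
clock: 12.1
eef_pos: [0.4612, 0.3934, 0.0543]
tool_rot: [-0.048, 0.999, -0.001, -0.002]
ft_force: [0.1, 0.3, 0.3]
grip_width: 0.0138
```

Run:
```python
from h import *;from workcell import *
snap("scene",140,260,170,270,6,"s5");snap("top",145,255,225,315,7,"t5");o=get_obs();print(o["eef_pos"],o["grip_width"],o["ft_force"],o["clock"])
```

```text
[0.46284315 0.39477856 0.05692821] 0.013485902411196547 [ 0.19734394  0.22063528 -0.82963979] 12.2
```

View pics/s5.png

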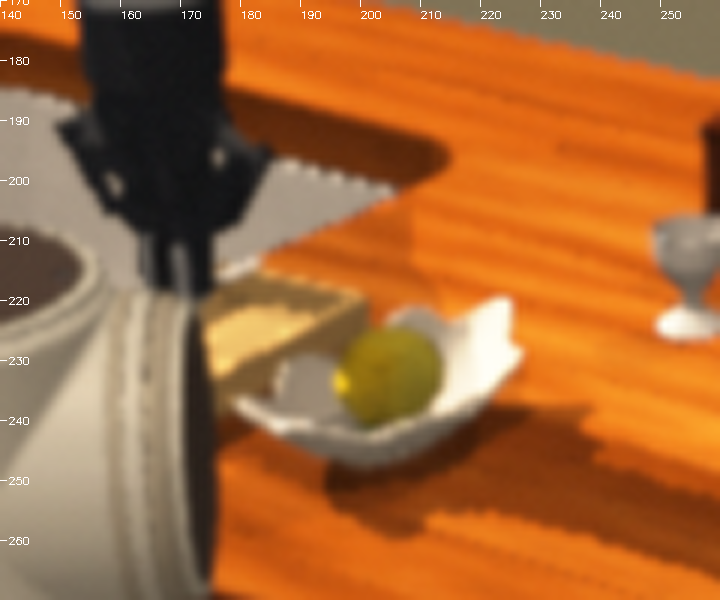

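View pics/t5.png

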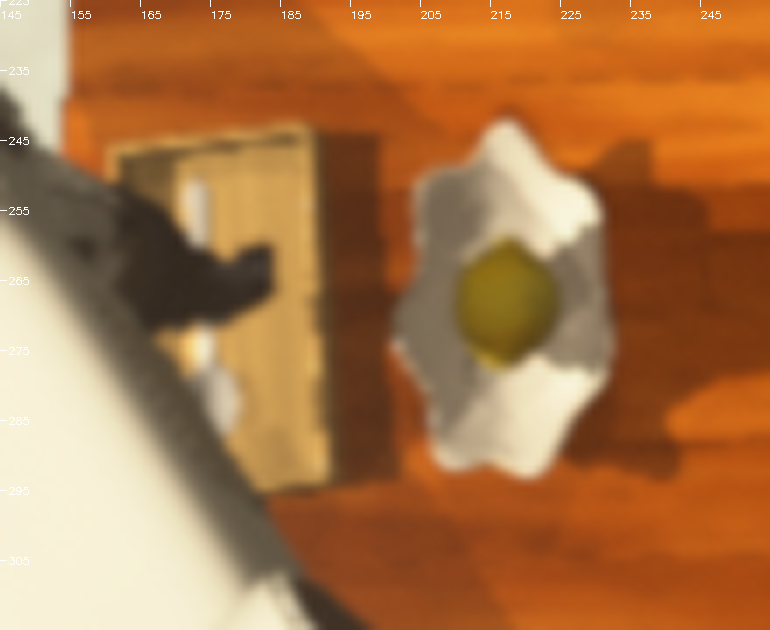

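The spoon lies inside the tray outline in the top view, and the lemon is resting in the dish. I'll lower and release.

Emit:
send_rows --increments '[[[0, 0, 0.3, 0, 0, 0], [0, 0, 0.28, 0, 0, 0], [0, 0, 0.1, 0, 0, 0], [0, 0, 0, 0, 0, 0]]]'

```text
clock: 12.7
eef_pos: [0.4619, 0.3941, 0.0215]
tool_rot: [-0.048, 0.999, -0.0, -0.001]
ft_force: [0.1, 0.5, -0.5]
grip_width: 0.0138
```

Emit:
send_rows --increments '[[[0, 0, 0, 0, 0, 0], [0, 0, 0, 0, 0, 0], [0, 0, 0, 0, 0, 0]]]' --grip 0.6

```text
clock: 13.08
eef_pos: [0.4626, 0.3947, 0.0228]
tool_rot: [-0.048, 0.999, 0.0, 0.0]
ft_force: [0.7, -0.2, 0.4]
grip_width: 0.0341
```

Emit:
send_rows --increments '[[[0, 0, -0.4, 0, 0, 0], [0, 0, -0.8, 0, 0, 0], [0, 0, -0.9, 0, 0, 0], [0, 0, -0.9, 0, 0, 0], [0.4, -0.9, -0.9, 0, 0, 0], [0.6, -0.8, -0.4, 0, 0, 0], [0.4, -0.9, 0, 0, 0, 0], [0, -0.95, 0, 0, 0, 0]]]'

```text
clock: 14.08
eef_pos: [0.4094, 0.213, 0.2355]
tool_rot: [-0.049, 0.999, 0.0, 0.001]
ft_force: [0.5, 0.3, -0.2]
grip_width: 0.0338
```

Run:
```python
from h import *;from workcell import *
snap("scene",140,260,170,270,6,"s6");snap("top",145,255,225,315,7,"t6");o=get_obs();print(o)
```

```text
{'clock': 14.175, 'joint_pos': array([ 4.75238802e-01,  1.65282218e-01, -1.00459158e-01,  1.30464767e+00,
       -1.20532461e-03,  3.84482671e-01]), 'joint_vel': array([ 0.05317799,  0.03925761,  0.04842192, -0.01751295,  0.04229695,
        0.04446446]), 'tau': array([ -0.85417762, -34.10280704,  24.55451846,   0.18186208,
        -0.2405462 ,  -0.26243649]), 'eef_pos': array([0.41015372, 0.21065392, 0.23530542]), 'tool_rot': array([-4.53623620e-02,  9.98970396e-01, -4.62968768e-04,  4.36269111e-04]), 'ft_force': array([-0.17712006,  0.09818042, -0.5800029 ]), 'ft_torque': array([ 0.02984242, -0.04295802,  0.01149733]), 'grip_width': 0.034080634942664806}
```

View pics/s6.png

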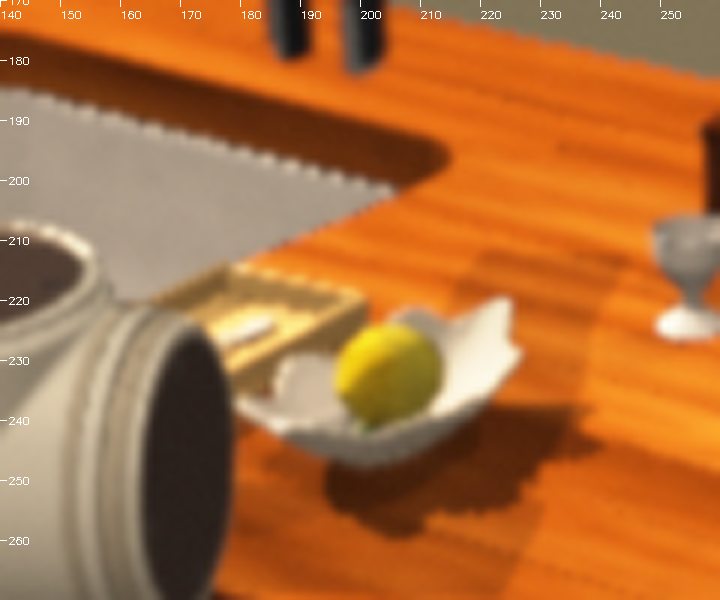

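View pics/t6.png

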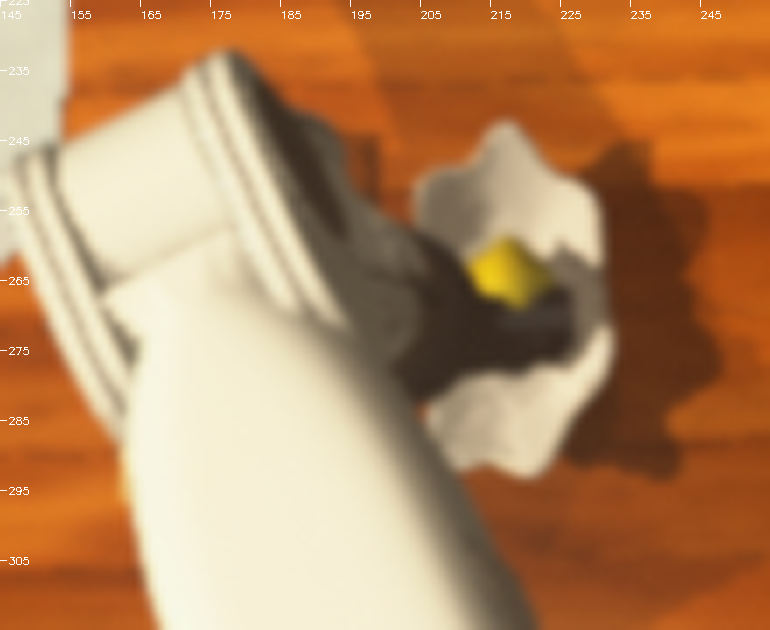

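The spoon lies in the tray at scene (182,225), and the lemon is in the dish. Now the muddler: turn, travel at height, then tilt to line up with its axis.

Emit:
send_rows --increments '[[[0, 0, -0.4, 0, 0, 0.85], [0, 0, -0.4, 0, 0, 0.85], [0, 0, -0.4, 0, 0, 0.85], [0, 0, -0.16, 0, 0, 0.85], [-0.4, -0.6, 0, 0, 0, 0], [-0.55, -0.8, 0, 0, 0, 0], [-0.55, -0.8, 0, 0, 0, 0], [-0.55, -0.8, 0, 0, 0, 0]]]' --grip 0.4

```text
clock: 15.18
eef_pos: [0.4294, 0.0326, 0.3028]
tool_rot: [0.246, 0.969, 0.0, 0.0]
ft_force: [1.2, -0.6, 0.0]
grip_width: 0.0511
```

Emit:
send_rows --increments '[[[-0.55, -0.8, 0, 0, 0, 0], [-0.55, -0.8, 0, 0, 0, 0], [-0.55, -0.8, 0, 0, 0, 0], [-0.55, -0.8, 0, 0, 0, 0], [-0.55, -0.8, 0, 0, 0, 0], [-0.55, -0.8, 0, 0, 0, 0], [0, 0, 0, 0, 0, 0]]]'

```text
clock: 16.05
eef_pos: [0.4598, -0.2589, 0.3017]
tool_rot: [0.249, 0.969, -0.0, -0.0]
ft_force: [0.5, -0.6, 0.4]
grip_width: 0.0514
```

```bash
cat >> h.py <<'E'
from scipy.spatial.transform import Rotation as Ro
def togo(p,Rt):
    from workcell import get_obs
    o=get_obs();R=Ro.from_quat(o["tool_rot"])
    print("eef",o["eef_pos"],"q",o["tool_rot"],"j",o["joint_pos"],"F",o["ft_force"],"w",o["grip_width"],"t",o["clock"])
    print("shift units",R.inv().apply(np.array(p)-o["eef_pos"])/.05,"rot units",np.degrees((R.inv()*Rt).as_rotvec())/10)
def rodR(d):
    z=-np.array(d)/np.linalg.norm(d); y=np.cross(z,[0,0,1.]); y/=np.linalg.norm(y); y=-y; 
    return Ro.from_matrix(np.stack([np.cross(y,z),y,z],1))
E
python3 - <<'E'
from h import *
np.set_printoptions(precision=4,suppress=True)
d=np.array([-.5805,.3184,.7494]);E=np.array([.5503,-.330,.1824])
togo(E+.09*d,rodR(d));print(rodR(d).as_matrix())
E
```

```text
eef [ 0.4598 -0.2589  0.3017] q [ 0.2485  0.9686 -0.     -0.0001] j [-0.5127  0.2805  0.2187  1.5092 -0.0001 -0.0104] F [ 0.458  -0.5977  0.4115] w 0.051364430918564005 t 16.05
shift units [-1.0805 -0.3759  1.0359] rot units [-0.0018 -4.1472 -0.0032]
[[-0.6571  0.4809  0.5805]
 [ 0.3604  0.8768 -0.3184]
 [-0.6621  0.     -0.7494]]
```

Emit:
send_rows --increments '[[[0, -0.1, 0, 0, -0.83, 0], [0, -0.1, 0, 0, -0.83, 0], [0, -0.1, 0, 0, -0.83, 0], [0, -0.08, 0, 0, -0.83, 0], [0, 0, 0, 0, -0.83, 0], [0, 0, 0, 0, 0, 0]]]'

```text
clock: 16.8
eef_pos: [0.4461, -0.2691, 0.2969]
tool_rot: [0.23, 0.908, -0.085, 0.339]
ft_force: [-0.8, -0.1, -1.1]
grip_width: 0.0514
```

Run:
```python
from h import *
np.set_printoptions(precision=4,suppress=True)
d=np.array([-.5805,.3184,.7494]);E=np.array([.5503,-.330,.1824])
togo(E+.09*d,rodR(d))
```

```text
eef [ 0.4461 -0.2691  0.2969] q [ 0.2304  0.9081 -0.0853  0.3391] j [-0.5711 -0.2245 -0.5694  0.5129  0.05   -0.0555] F [-0.8435 -0.1362 -1.1193] w 0.051410339925428 t 16.8
shift units [-0.3062 -0.0739  1.512 ] rot units [ 0.026  -0.0523  0.0171]
```

Emit:
send_rows --increments '[[[-0.15, -0.04, 0.5, 0, -0.05, 0], [-0.15, -0.04, 0.6, 0, 0, 0], [0, 0, 0.41, 0, 0, 0], [0, 0, 0, 0, 0, 0]]]'

```text
clock: 17.3
eef_pos: [0.5045, -0.3062, 0.2563]
tool_rot: [0.23, 0.905, -0.088, 0.346]
ft_force: [0.1, -0.4, -0.2]
grip_width: 0.0514
```

Run:
```python
from h import *
np.set_printoptions(precision=4,suppress=True)
d=np.array([-.5805,.3184,.7494]);E=np.array([.5503,-.330,.1824])
togo(E+.09*d,rodR(d))
snap("scene",340,440,180,270,6,"s7");snap("top",340,440,180,270,6,"t7")
```

```text
eef [ 0.5045 -0.3062  0.2563] q [ 0.2297  0.9053 -0.0876  0.3464] j [-0.5703 -0.043  -0.5458  0.3387  0.0494 -0.0545] F [ 0.0828 -0.404  -0.1957] w 0.05141184535897278 t 17.3
shift units [ 0.2045  0.0241 -0.0099] rot units [0.021  0.0405 0.0192]
```

View pics/s7.png

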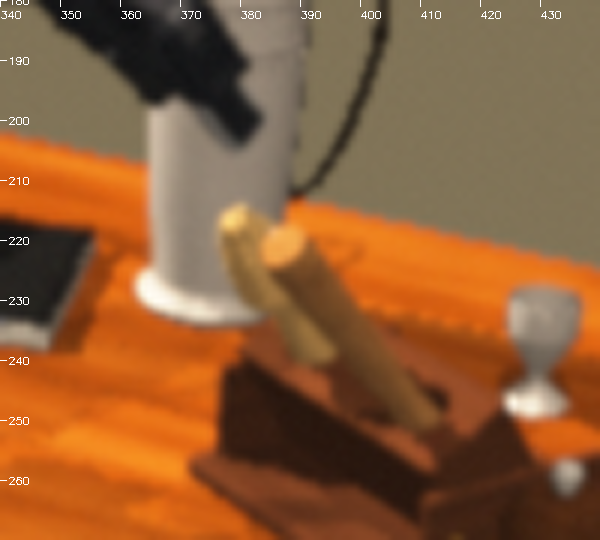

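View pics/t7.png

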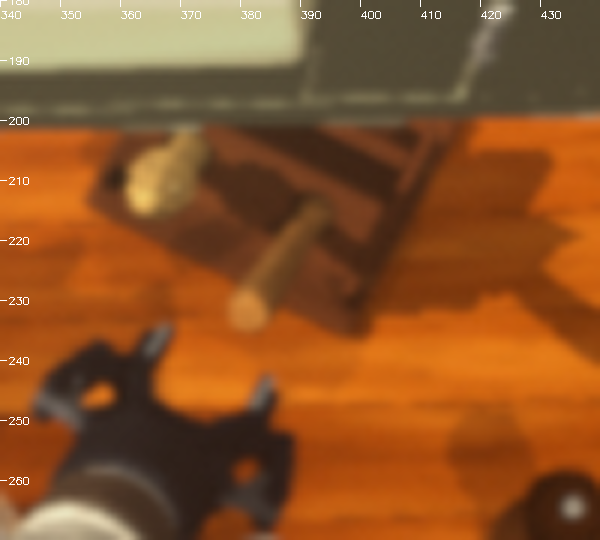

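The fingers, at top (366,236) and (382,245), bracket the rod's axis line. I'll correct by 10 mm and advance along it.

Emit:
send_rows --increments '[[[0.2, 0.02, 0, 0, 0.04, 0], [0, 0, 0.3, 0, 0, 0], [0, 0, 0.4, 0, 0, 0], [0, 0, 0.4, 0, 0, 0], [0, 0, 0, 0, 0, 0]]]'

```text
clock: 18.02
eef_pos: [0.528, -0.3187, 0.2063]
tool_rot: [0.231, 0.907, -0.087, 0.343]
ft_force: [-0.8, 0.3, -0.5]
grip_width: 0.0514
```

Run:
```python
from h import *
np.set_printoptions(precision=4,suppress=True)
d=np.array([-.5805,.3184,.7494]);E=np.array([.5503,-.330,.1824])
togo(E-.028*d,rodR(d))
snap("scene",340,440,180,270,6,"s8");snap("top",340,440,180,270,6,"t8")
```

```text
eef [ 0.528  -0.3187  0.2063] q [ 0.2306  0.9065 -0.0871  0.3427] j [-0.5641  0.0745 -0.5695  0.205   0.0438 -0.0494] F [-0.8209  0.3113 -0.4999] w 0.051449041394910945 t 18.025
shift units [-0.0581  0.0133  1.2487] rot units [ 0.0146 -0.0044  0.0147]
```

View pics/s8.png

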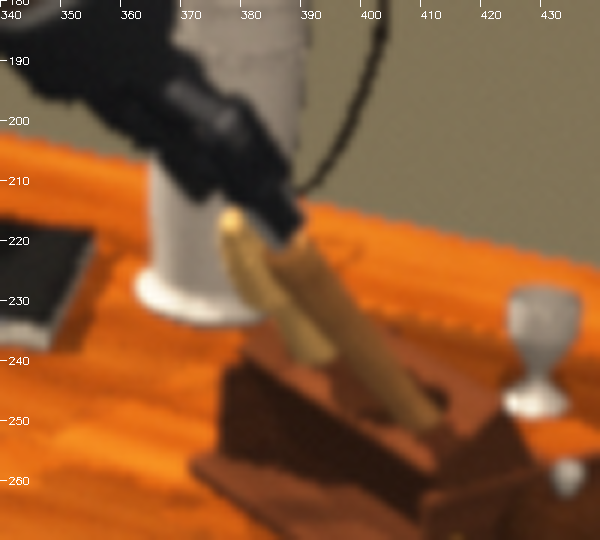

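View pics/t8.png

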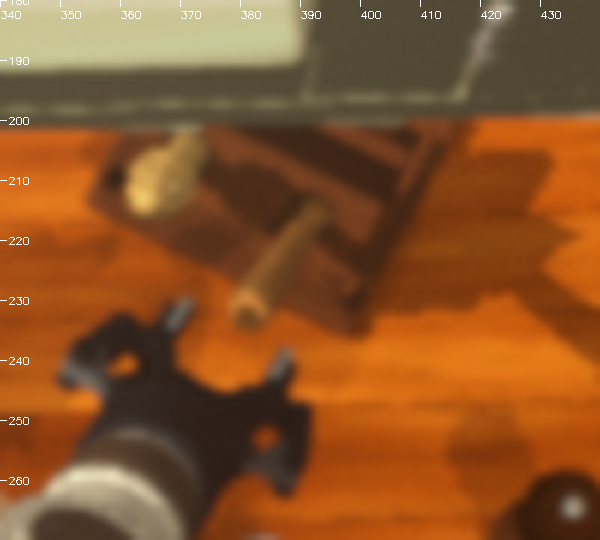

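Well aligned: the fingers straddle the rod end and stay clear of the reamer. I'll advance and close.

Emit:
send_rows --increments '[[[-0.06, 0.01, 0.3, 0, 0, 0], [0, 0, 0.35, 0, 0, 0], [0, 0, 0.3, 0, 0, 0], [0, 0, 0.3, 0, 0, 0], [0, 0, 0, 0, 0, 0]]]'

```text
clock: 18.75
eef_pos: [0.567, -0.3394, 0.162]
tool_rot: [0.231, 0.906, -0.087, 0.343]
ft_force: [-0.2, -0.5, 0.6]
grip_width: 0.0511
```

Emit:
send_rows --increments '[[[0, 0, 0, 0, 0, 0], [0, 0, 0, 0, 0, 0], [0, 0, 0, 0, 0, 0], [0, 0, 0, 0, 0, 0], [0, 0, 0, 0, 0, 0], [0, 0, 0, 0, 0, 0]]]' --grip 1

```text
clock: 19.5
eef_pos: [0.567, -0.3396, 0.164]
tool_rot: [0.23, 0.906, -0.088, 0.344]
ft_force: [-2.0, 0.1, 2.0]
grip_width: 0.0217
```

Run:
```python
from h import *
np.set_printoptions(precision=4,suppress=True)
d=np.array([-.5805,.3184,.7494]);E=np.array([.5503,-.330,.1824])
togo(E-.028*d,rodR(d))
snap("scene",340,440,180,270,6,"s9");snap("top",340,440,180,270,6,"t9")
```

```text
eef [ 0.567  -0.3396  0.164 ] q [ 0.2305  0.9059 -0.0878  0.3444] j [-0.5569  0.2173 -0.5354  0.0924  0.0387 -0.0439] F [-1.9989  0.1105  1.974 ] w 0.021693998433871157 t 19.5
shift units [0.0454 0.0082 0.0287] rot units [0.0112 0.0172 0.015 ]
```

View pics/s9.png

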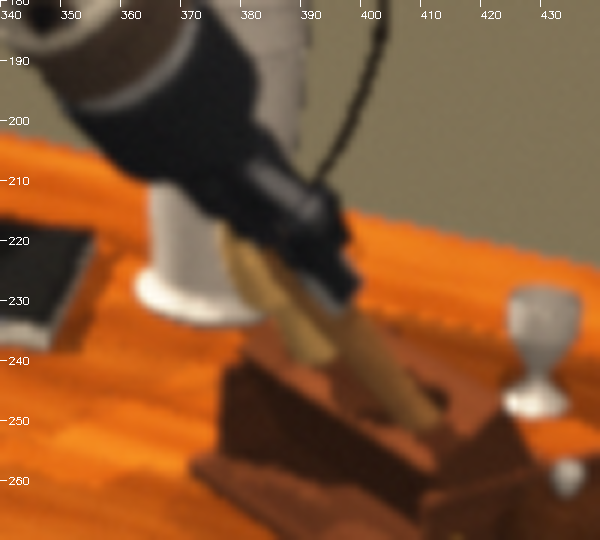

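View pics/t9.png

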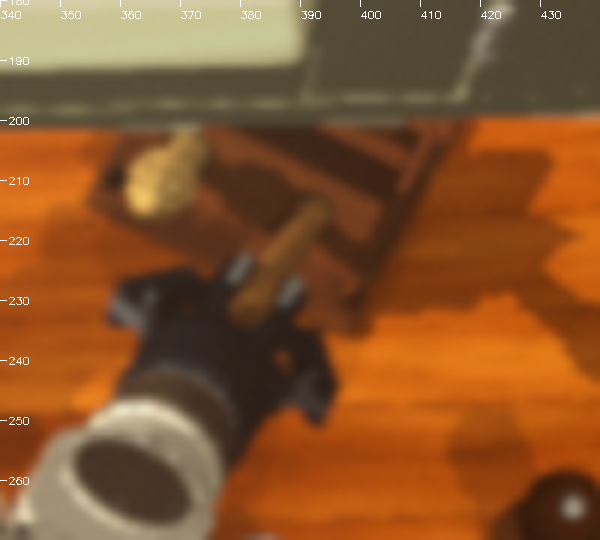

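The rod is gripped, at a width of about 22 mm. I'll draw it out along its axis.

Emit:
send_rows --increments '[[[0, 0, -0.15, 0, 0, 0], [0, 0, -0.25, 0, 0, 0], [0, 0, -0.3, 0, 0, 0], [0, 0, -0.3, 0, 0, 0]]]'

```text
clock: 20.1
eef_pos: [0.5376, -0.3232, 0.2026]
tool_rot: [0.23, 0.906, -0.088, 0.345]
ft_force: [1.0, -0.5, 0.4]
grip_width: 0.0219
```

Emit:
send_rows --increments '[[[0, 0, -0.35, 0, 0, 0], [0, 0, -0.4, 0, 0, 0], [0, 0, -0.4, 0, 0, 0], [0, 0, -0.3, 0, 0, 0], [0, 0, 0, 0, 0, 0]]]'

```text
clock: 20.72
eef_pos: [0.4952, -0.3002, 0.2566]
tool_rot: [0.23, 0.906, -0.088, 0.345]
ft_force: [0.2, 0.1, -0.9]
grip_width: 0.0221
```

Run:
```python
from h import *
np.set_printoptions(precision=4,suppress=True)
d=np.array([-.5805,.3184,.7494]);E=np.array([.5503,-.330,.1824])
togo(E-.028*d,rodR(d))
snap("scene",320,450,170,270,6,"s10");snap("top",330,450,180,280,6,"t10")
```

```text
eef [ 0.4952 -0.3002  0.2566] q [ 0.2302  0.9057 -0.0877  0.345 ] j [-0.5692 -0.0654 -0.5635  0.346   0.0475 -0.0532] F [ 0.2361  0.1404 -0.857 ] w 0.022070785422228196 t 20.725
shift units [0.0557 0.0008 2.5013] rot units [0.015  0.0249 0.016 ]
```

View pics/s10.png

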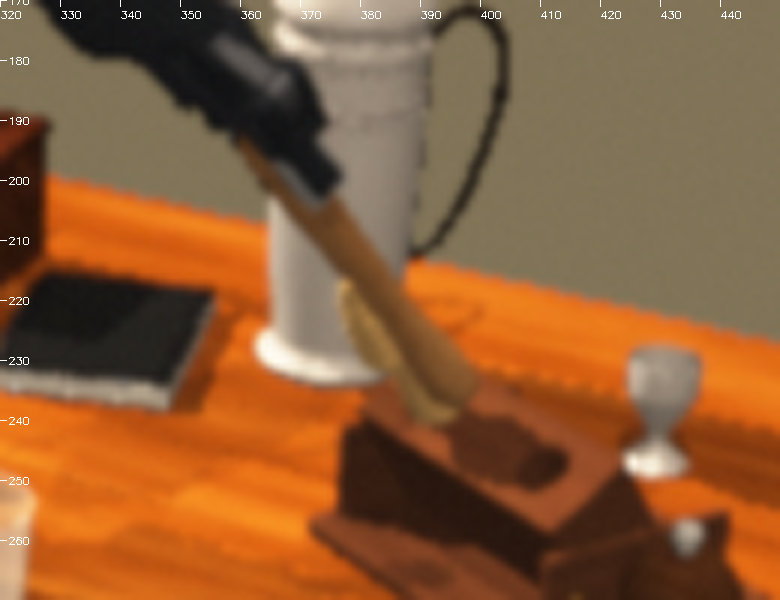

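View pics/t10.png

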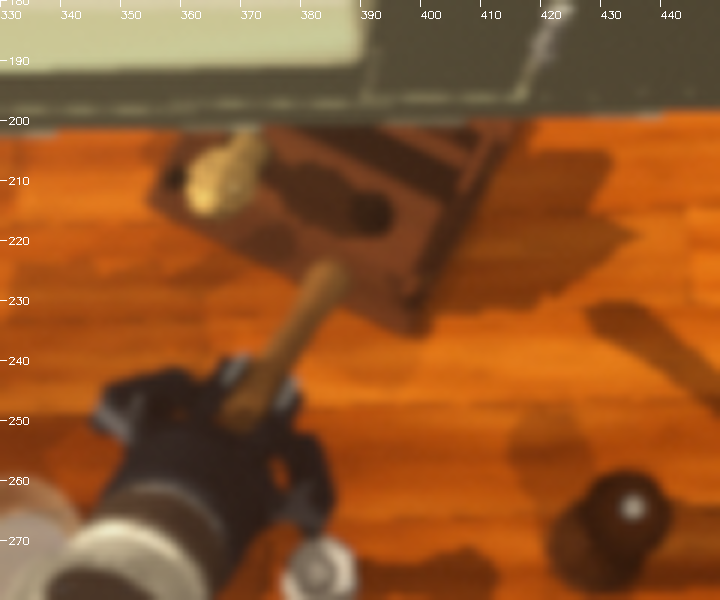

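The rod is out, and the reamer is still in place. I'll back off further, then turn it upright.

Emit:
send_rows --increments '[[[0, 0, -0.4, 0, 0, 0], [0, 0, -0.5, 0, 0, 0], [0, 0, -0.5, 0, 0, 0], [0, 0, -0.2, 0, 0.3, 0], [0, 0, 0, 0, 0.5, 0], [0, 0, 0, 0, 0.6, 0], [0, 0, 0, 0, 0.6, 0], [0, 0, 0, 0, 0.6, 0]]]'

```text
clock: 21.82
eef_pos: [0.4492, -0.2753, 0.3144]
tool_rot: [0.244, 0.96, -0.033, 0.13]
ft_force: [0.7, -0.1, -1.4]
grip_width: 0.0218
```

Emit:
send_rows --increments '[[[0, 0, 0, 0, 0.6, 0], [0, 0, 0, 0, 0.6, 0], [0, 0, 0, 0, 0.4, 0], [0, 0, 0, 0, 0, 0]]]'

```text
clock: 22.32
eef_pos: [0.4501, -0.2758, 0.3128]
tool_rot: [0.246, 0.969, 0.001, -0.005]
ft_force: [-0.9, -0.5, -1.1]
grip_width: 0.0216
```

Run:
```python
from h import *
np.set_printoptions(precision=4,suppress=True)
togo([.439,-.164,.29],Ro.from_quat([.2485,.9686,0,0]))
snap("scene",270,430,150,300,5,"s11");snap("top",300,420,210,310,6,"t11")
```

```text
eef [ 0.4501 -0.2758  0.3128] q [ 0.2464  0.9692  0.0013 -0.0047] j [-0.5495  0.2883  0.2579  1.55   -0.0002 -0.0517] F [-0.9301 -0.5428 -1.1307] w 0.021551487342130853 t 22.325
shift units [1.2585 1.8573 0.4692] rot units [ 0.0015 -0.0557  0.0253]
```

View pics/s11.png

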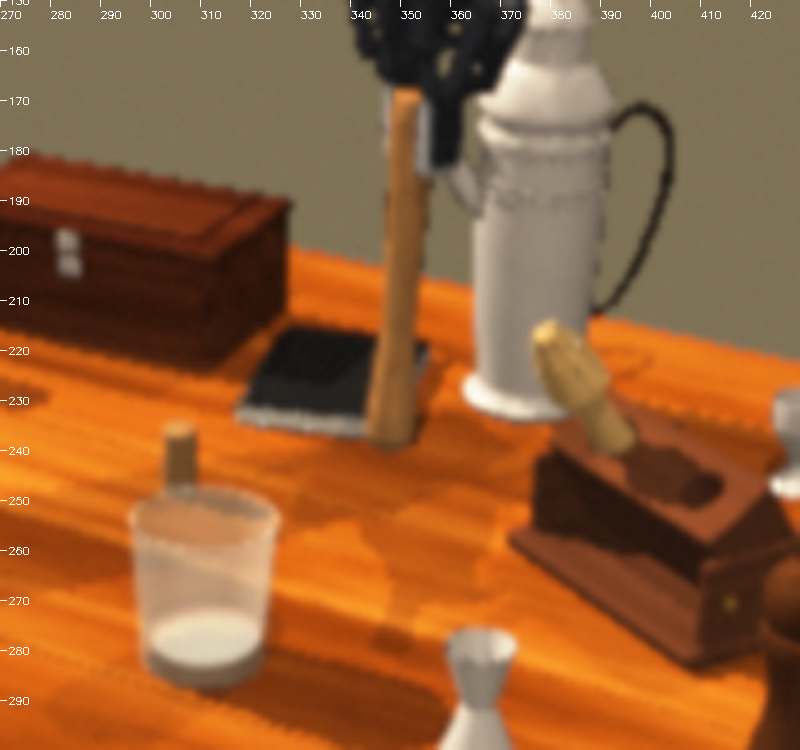

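View pics/t11.png

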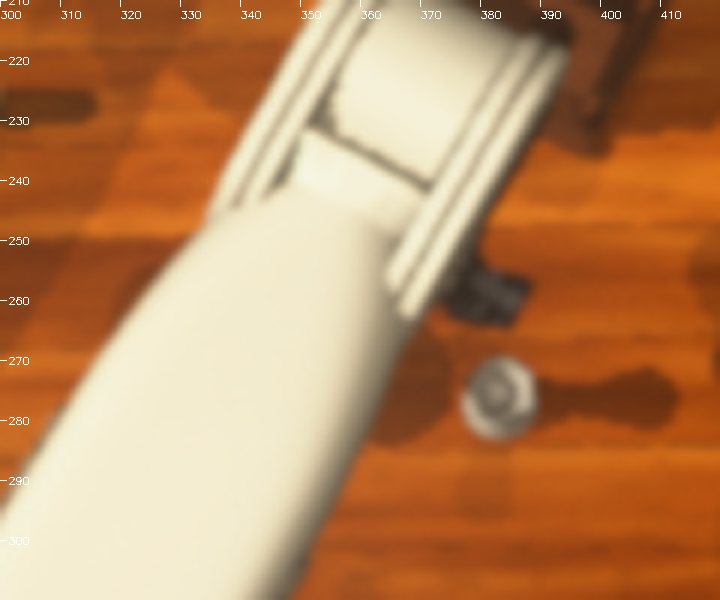

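Emit:
send_rows --increments '[[[0.2, 0.3, 0, 0, -0.05, 0], [0.3, 0.44, 0, 0, 0, 0], [0.3, 0.44, 0, 0, 0, 0], [0.26, 0.4, 0, 0, 0, 0], [0.2, 0.28, 0, 0, 0, 0], [0, 0, 0, 0, 0, 0], [0, 0, 0, 0, 0, 0]]]'

```text
clock: 23.3
eef_pos: [0.4381, -0.1638, 0.3152]
tool_rot: [0.247, 0.969, -0.0, 0.001]
ft_force: [0.4, -0.4, -2.1]
grip_width: 0.0217
```

```bash
cat >> h.py <<'E'
def rodfit(name):
    c=load(name);P=cloud(c);o=plane(c,310,250,.1)
    h=cv2.cvtColor(c["color"],cv2.COLOR_RGB2HSV)
    return c,P,h
def proj(c,p):
    K,T=c["intrinsics"],c["pose"];q=T[:3,:3].T@(np.array(p)-T[:3,3]);return (K@q/q[2])[:2]
E
python3 - <<'E'
from h import *
np.set_printoptions(precision=4,suppress=True)
togo([.439,-.164,.29],Ro.from_quat([.2485,.9686,0,0]))
c=snap("scene",260,360,150,270,5,"s12");snap("top",270,400,220,310,6,"t12")
print("rim centre px",proj(c,[.439,-.164,.088]), proj(c,[.439,-.164,.3]))
E
```

```text
eef [ 0.4381 -0.1638  0.3152] q [ 0.2465  0.9691 -0.0005  0.0013] j [-0.3574  0.1536  0.0921  1.5066 -0.0007  0.1408] F [ 0.4002 -0.4222 -2.062 ] w 0.02171815348465582 t 23.3
shift units [-0.0172  0.0058  0.504 ] rot units [-0.0016  0.0153  0.0232]
rim centre px [310.6932 252.8212] [311.7085 177.6024]
```

View pics/s12.png

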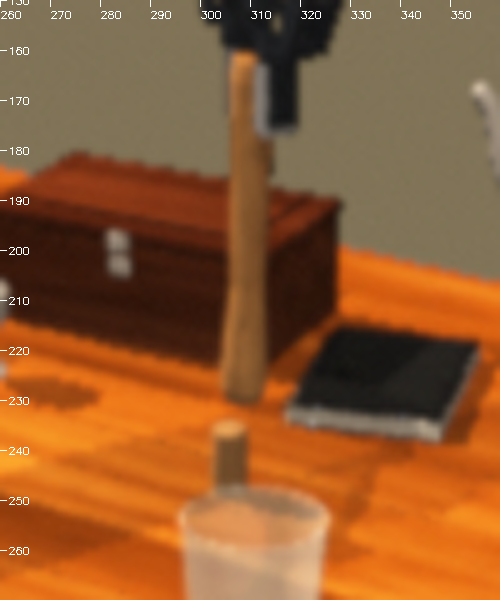

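View pics/t12.png

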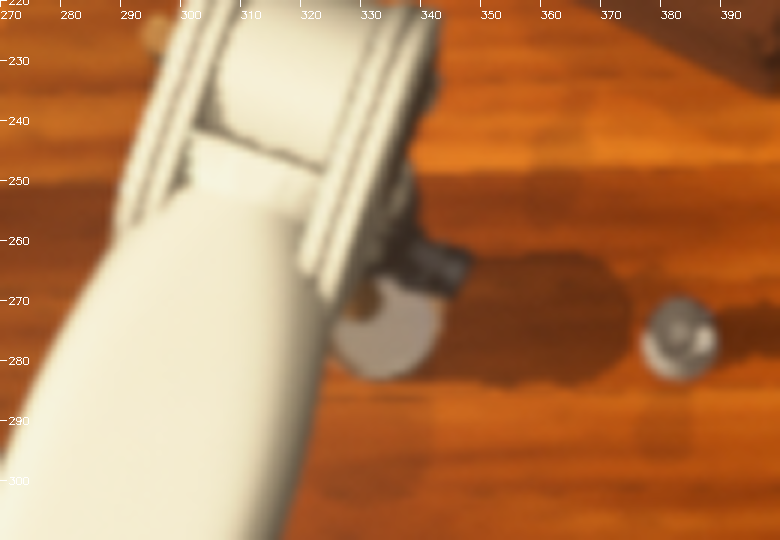

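```bash
cat >> h.py <<'E'
def rodmeas(name,u0=295,u1=325,v0=158,v1=240):
    c=load(name);P=cloud(c);T=c["pose"];h=cv2.cvtColor(c["color"],cv2.COLOR_RGB2HSV)
    out=[]
    for v in range(v0,v1,5):
        row=[u for u in range(u0,u1) if 8<=h[v,u,0]<=20 and h[v,u,1]>70 and h[v,u,2]>60 and np.isfinite(P[v,u,0]) and np.linalg.norm(P[v,u,:2]-[.435,-.165])<.05 and P[v,u,2]>.1]
        if len(row)<3: continue
        p=P[v,row]; print(v,row[0],row[-1],len(row),np.median(p,0))
E
python3 -c "
from h import *
np.set_printoptions(precision=4,suppress=True)
rodmeas('s12')
c=load('s12');print(c['color'][[165,180,200,220],304:312].tolist())"
```

```text
163 305 319 7 [ 0.4263 -0.163   0.3416]
168 305 310 6 [ 0.425  -0.1614  0.3283]
173 306 319 6 [ 0.4248 -0.1643  0.3164]
178 306 314 9 [ 0.425  -0.169   0.3032]
183 306 314 9 [ 0.4287 -0.1673  0.2887]
188 306 313 8 [ 0.427  -0.1655  0.2758]
193 306 313 8 [ 0.4283 -0.1669  0.2621]
198 306 312 7 [ 0.4253 -0.1669  0.2493]
203 306 312 7 [ 0.4275 -0.1654  0.2361]
208 306 312 7 [ 0.4254 -0.1685  0.2218]
213 305 312 8 [ 0.4278 -0.1641  0.2075]
218 305 312 8 [ 0.4241 -0.1667  0.1945]
223 304 313 10 [ 0.4224 -0.1664  0.1808]
228 305 312 8 [ 0.421  -0.1679  0.1679]
[[[121, 107, 83], [129, 101, 75], [173, 120, 73], [177, 117, 62], [160, 103, 53], [144, 94, 51], [135, 99, 70], [131, 116, 104]], [[128, 114, 85], [130, 107, 76], [138, 94, 55], [143, 92, 48], [135, 87, 44], [129, 84, 43], [120, 77, 40], [109, 71, 38]], [[70, 31, 15], [102, 55, 27], [143, 86, 43], [147, 94, 48], [138, 90, 47], [129, 83, 43], [123, 78, 40], [117, 73, 38]], [[128, 76, 38], [165, 106, 53], [157, 102, 52], [140, 90, 45], [142, 93, 48], [141, 93, 49], [135, 88, 46], [127, 83, 44]]]
```

The rod sits about 9 mm off-centre in the pads along tool x. I'll measure its lean and foot offset more carefully.

```bash
cat >> h.py <<'E'
def rodline(name,tgt=(.439,-.164),v0=180,v1=227):
    # subpixel centre per row from saturation/color edges -> rays; depth of central cols -> range
    c=load(name);P=cloud(c);T=c["pose"];K=c["intrinsics"];z=c["z_map"]
    pts=[];px=[]
    for v in range(v0,v1):
        best=[u for u in range(290,335) if z[v,u]>0 and np.linalg.norm(P[v,u,:2]-np.array(tgt))<.035 and P[v,u,2]>.12]
        if len(best)<4: continue
        uc=(best[0]+best[-1])/2; px.append((v,uc,len(best)))
        k=[u for u in best if abs(u-uc)<=1.6]; zc=np.median(z[v,k])
        r=.0125 if v>v1-12 else .0112
        p=T[:3,:3]@(np.array([(uc-K[0,2])/K[0,0],(v-K[1,2])/K[1,1],1])*zc)+T[:3,3]
        hd=T[:2,2]/np.linalg.norm(T[:2,2]); p[:2]+=hd*r*.97; pts.append(p)
    pts=np.array(pts);px=np.array(px)
    A=np.stack([pts[:,2],np.ones(len(pts))],1)
    sol=np.linalg.lstsq(A,pts[:,:2],rcond=None)[0];res=pts[:,:2]-A@sol
    print("n",len(pts),"slope xy per z",sol[0],"deg",np.degrees(sol[0]),"res",res.std(0)); print("px fit",np.polyfit(px[:,0],px[:,1],1),px[:3],px[-3:])
    for zz in(.10,.155,.22,.30):print(zz,sol[0]*zz+sol[1])
    return sol
E
python3 -c "
from h import *
np.set_printoptions(precision=4,suppress=True)
rodline('s12')
c=load('t12');print(proj(c,[.439,-.164,.16]),proj(c,[.43,-.161,.16]),proj(c,[.439,-.164,.088]))
"
```

```text
n 47 slope xy per z [ 0.0264 -0.0065] deg [ 1.5142 -0.3749] res [0.0015 0.001 ]
px fit [ -0.0326 315.7366] [[180. 310.   9.]
 [181. 310.   9.]
 [182. 310.   9.]] [[224.  308.    9. ]
 [225.  308.5  10. ]
 [226.  308.5  10. ]]
0.1 [ 0.4305 -0.1596]
0.155 [ 0.4319 -0.16  ]
0.22 [ 0.4336 -0.1604]
0.3 [ 0.4358 -0.1609]
[330.4185 267.3114] [329.5463 270.0661] [331.4607 270.267 ]
```

Emit:
send_rows --increments '[[[-0.08, -0.02, 0, 0, -0.15, 0], [0, 0, 0.25, 0, 0, 0], [0, 0, 0.35, 0, 0, 0], [0, 0, 0.3, 0, 0, 0], [0, 0, 0.2, 0, 0, 0], [0, 0, 0, 0, 0, 0], [0, 0, 0, 0, 0, 0]]]'

```text
clock: 24.28
eef_pos: [0.4426, -0.167, 0.2604]
tool_rot: [0.246, 0.969, -0.003, 0.014]
ft_force: [0.6, -1.0, -1.5]
grip_width: 0.0217
```

Run:
```python
from h import *
np.set_printoptions(precision=4,suppress=True)
togo([.439,-.164,.25],Ro.from_quat([.2485,.9686,0,0]))
c=snap("scene",270,350,180,290,7,"s13");snap("top",300,370,240,300,8,"t13")
rodline("s13",(.436,-.162),200,245)
```

```text
eef [ 0.4426 -0.167   0.2604] q [ 0.2465  0.969  -0.0035  0.0139] j [-0.3584  0.1564 -0.0459  1.3401 -0.0039  0.1397] F [ 0.6136 -1.0288 -1.5114] w 0.02172763957821515 t 24.275
shift units [0.099  0.0186 0.2062] rot units [0.0008 0.1641 0.0236]
n 44 slope xy per z [-0.0029 -0.0026] deg [-0.1678 -0.1485] res [0.0017 0.0011]
px fit [ -0.0149 314.9982] [[200. 312.   9.]
 [201. 312.   9.]
 [202. 312.   9.]] [[241. 311.   9.]
 [242. 311.   9.]
 [243. 312.   7.]]
0.1 [ 0.4409 -0.1647]
0.155 [ 0.4408 -0.1649]
0.22 [ 0.4406 -0.1651]
0.3 [ 0.4403 -0.1653]
```

View pics/s13.png

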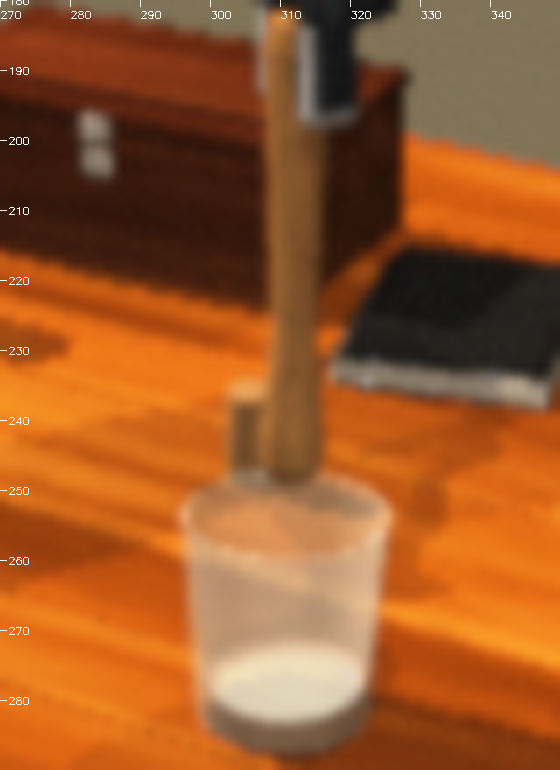

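View pics/t13.png

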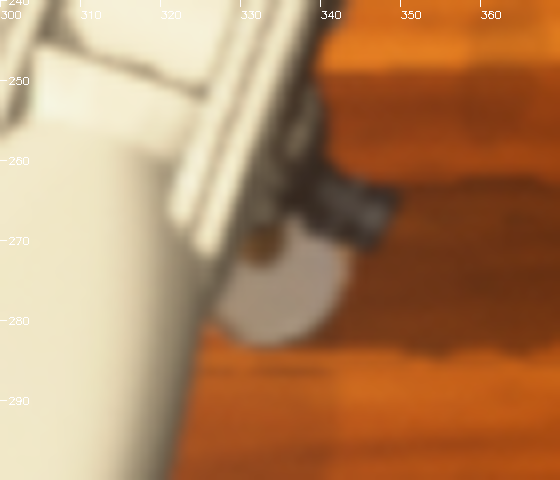

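Run:
```python
from h import *
c=load("s13")
for z in(.088,.098,.1,.104,.108,.112):print(z,proj(c,[.4302,-.1711,z]),proj(c,[.441,-.165,z]))
c=load("s12")
for z in(.152,.157,.162):print(z,proj(c,[.421,-.1665,z]))
```

```text
0.088 [311.19431686 254.71184668] [311.40303022 252.63468494]
0.098 [311.24119515 251.35372572] [311.45013499 249.29787962]
0.1 [311.25060391 250.67973075] [311.45958893 248.62818203]
0.104 [311.26945467 249.32935883] [311.47852995 247.28643941]
0.108 [311.2883499  247.97580161] [311.49751528 245.9415577 ]
0.112 [311.30728975 246.61904779] [311.51654508 244.59352588]
0.152 [308.13449933 233.68324907]
0.157 [308.15384733 231.93657138]
0.162 [308.17325352 230.18464055]
```

The foot is about 17 mm above the rim, the rod is upright to about 0.3°, and the foot is about 3 mm off-centre. Last correction:

Emit:
send_rows --increments '[[[0.05, 0, 0.05, 0, 0, 0], [0, 0, 0.06, 0, 0, 0], [0, 0, 0.04, 0, 0, 0], [0, 0, 0, 0, 0, 0], [0, 0, 0, 0, 0, 0], [0, 0, 0, 0, 0, 0], [0, 0, 0, 0, 0, 0], [0, 0, 0, 0, 0, 0]]]'

```text
clock: 25.38
eef_pos: [0.4404, -0.1658, 0.2525]
tool_rot: [0.246, 0.969, -0.003, 0.014]
ft_force: [-1.1, 0.6, -0.4]
grip_width: 0.022
```

Run:
```python
from h import *
np.set_printoptions(precision=4,suppress=True)
togo([.439,-.164,.25],Ro.from_quat([.2485,.9686,0,0]))
c=snap("scene",270,350,180,290,7,"s14");snap("top",150,450,190,310,2,"t14")
a=c["color"][170:310,140:460,::-1];cv2.imwrite("pics/w14.png",cv2.resize(a,None,fx=2.5,fy=2.5,interpolation=cv2.INTER_CUBIC))
rodline("s14",(.438,-.163),203,246)
```

```text
eef [ 0.4404 -0.1658  0.2525] q [ 0.2464  0.9691 -0.0034  0.0135] j [-0.3577  0.1549 -0.0682  1.32   -0.0039  0.1404] F [-1.0874  0.5597 -0.4256] w 0.021959641976007468 t 25.375
shift units [0.0433 0.0187 0.0497] rot units [0.0003 0.1602 0.0241]
n 42 slope xy per z [-0.009  -0.0125] deg [-0.5176 -0.7134] res [0.0015 0.0008]
px fit [ -0.0198 315.2494] [[203. 311.   9.]
 [204. 311.   9.]
 [205. 311.   9.]] [[242.  310.5   8. ]
 [243.  310.5   8. ]
 [244.  309.5   4. ]]
0.1 [ 0.4393 -0.1627]
0.155 [ 0.4388 -0.1634]
0.22 [ 0.4382 -0.1642]
0.3 [ 0.4375 -0.1652]
```

View pics/s14.png

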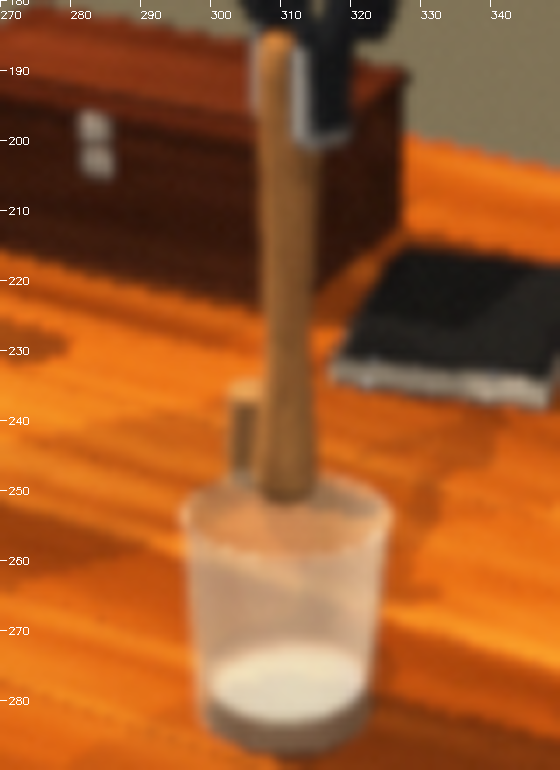

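View pics/w14.png

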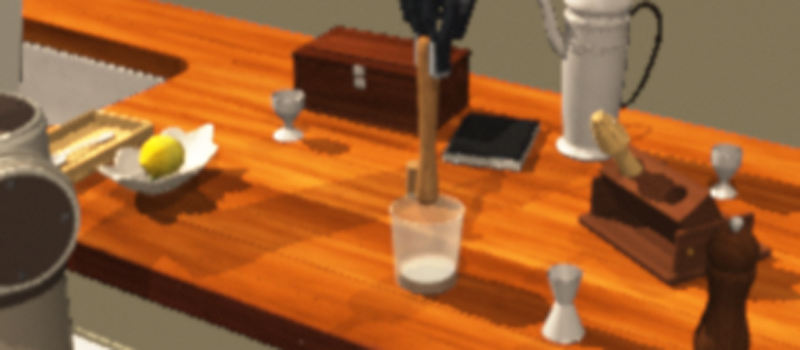

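View pics/t14.png

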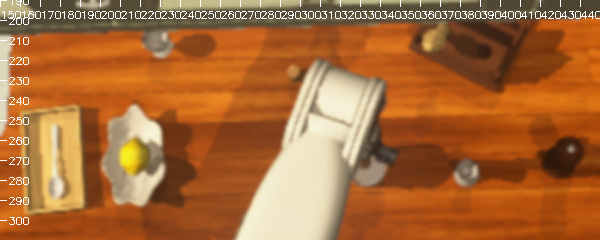

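The foot sits at scene (310.5,251) over the mouth, centred to 1–2 mm, about 10 mm above the rim, with the rod upright. Everything else is in place, so I'll hand in.

```bash
python3 -c "
from workcell import *
o=get_obs();print(o['joint_vel'],o['ft_force'],o['grip_width']);print(job_done())"
```

```text
[ 0.00140255 -0.00038271 -0.0008627  -0.00098312 -0.0008568  -0.00015081] [ 1.13581929  0.41672718 -0.69131791] 0.021465548029928973
the job is handed in; nothing more can be done
None
```

I put the lemon in the oval dish and then the spoon in the wooden tray. I drew the muddler out along its axis and turned it upright, foot down. I handed the job in at about 25.5 s with the muddler held still over the tumbler.

**Last checks:**
- **Position:** The foot is about 10 mm above the rim and centred to about 1–2 mm.
- **Lean:** The fit gave 0.9° on the last picture and 0.2° on the one before, which is within the camera noise.
- **Steadiness:** The arm was still and the forces on it were about 1 N, so nothing suggests contact with the glass.
- **Everything else:** The lemon and spoon are where they belong. The glass, reamer, jigger, egg cup and cork look unmoved.

**What was not ideal:** The rod sits about 9 mm off-centre in the pads. I corrected for that by shifting and tilting the tool, and the grip width stayed steady at about 22 mm. The arm hid most of the glass from the top camera, so the final centring rests mainly on the scene camera.

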